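# Refit the pulse knob of the spice mill and hold it down

### The arm

A 6-joint arm with a two-finger parallel gripper is mounted at the origin on the work surface. World frame = base frame: x ahead of the robot, y to its left, z up, the work surface at z = 0. Lengths are in m, angles in rad, forces in N, time in s.
With the tool pointing down it reaches from about 0.275 to 0.825 m from the base axis. Payload 4.9 kg.
Tool frame: the origin (TCP) lies midway between the tips of the shut fingers; the grasp point (between the pads) lies 19 mm behind it (bot.grip_depth is the distance from the TCP to the grasp point, in m); y points along the fingers, x is the direction in which the jaws open and shut, and the axes are right-handed (so a half turn about y gives the same grasp; the last joint's range is limited). The gripper opens to 85 mm and grips with 20 to 120 N. Pads are 22 mm wide; open, the fingers measure 114 mm over their backs; the gripper's body (76 mm by 85 mm) begins 54 mm behind the grasp point. The pads swing forward as they close: fully open they stand 13 mm farther back than shut.
Start: joints at [-1.308, 0.326, -0.193, 1.052, 0, 1.437], TCP at [0.213, -0.507, 0.231] pointing down, gripper open.
Joint ranges: [-2.65, 2.65], [-0.97, 1.79], [-1.3, 1.35], [-1.93, 2.1], [-1.47, 1.37], [-3.14, 3.14]. Speed limits (rad/s): [2.57, 2.57, 3.14, 3.14, 3.14, 3.14].

### API

Orientations are given as a unit quaternion [w, x, y, z].
In Python, from cell import bot gives the robot as it stands. Calls block until the motion is done:
- bot.move_pose(position, orientation): joint-space move of the TCP to a pose.
- bot.move_linear(position, speed=0.15, rotation=None, until_force=None): straight line of the TCP; rotation=None keeps the orientation; speed is the mean speed in m/s. With until_force (N) it stops when the force on the tool has changed by that much, and returns True; else False.
- bot.goto_joints(angles): joint-space move.
- bot.set_gripper(opening, grasp_force=None): opening from 0.0 (shut) to 1.0 (fully open); grasp_force is the grip in N (None keeps the last); returns when the fingers have stopped.
- bot.wait(seconds).
- bot.solve_ik(position, orientation): joint angles nearest the present ones, or None.
- bot.camera(name): name is "scene" or "top" or "wrist"; returns the picture (420x560x3 uint8, red, green, blue); there is no depth.
- bot.calibration(name): a dict with "mtx" (3x3 intrinsics, pixels), "k1" (the pictures are not rectified: a ray, as slopes to the right and down, at radius r is drawn at 1 + k1 r^2 times it, then the intrinsics apply), "extrinsics" (4x4, takes a point from world to camera coordinates); the wrist camera has in their place "hand_eye" (4x4, takes a point from camera to tool coordinates, whose origin is the TCP and whose axes are the tool frame's). Camera axes: x right, y down, z forward; pixel columns grow to the right and rows downward; lengths in m; the calibration is good to about 2 mm. A picture is of the moment at which its call begins: read the wrist's pose just before it. calibration takes no time and is no camera call.
A pose or a line that the arm cannot do raises bot.PlanningError and nothing moves.
- bot.close_job(): hands the job in, once; it reports no verdict.
Trained networks look in the newest picture that a camera, given by its name, has taken for a name from the list of things; names that differ only in an ending like _2 or _b are one class to them, and where a whole thing is asked for, a point or a joint stands for the part that bears it (a point fixed in the world has none). Each returns a list of dicts, best first, with "confidence" (0 to 1); they miss things now and then, are a little off and sometimes report something else, mostly with a low value. They report only what shows in the picture. A call takes as long as a camera call. They do not tell look-alikes from the thing itself.
- bot.search_frame(camera, thing): "bbox" ([left, top, width, height] in pixels, round what is visible of it).
Readings, each from a call of its own:
- bot.read_clock(): time.
- bot.read_joint_positions(): joint angles.
- bot.read_joint_vel(): joint speeds.
- bot.read_joint_efforts(): joint torques, N m.
- bot.read_position(): TCP position.
- bot.read_tool_rot(): TCP orientation.
- bot.read_ft_force(): force on the tool from outside, world axes, zero at the start.
- bot.read_moment(): the same for the moment, N m.
- bot.read_gripper_width(): opening from 0.0 (shut) to 1.0 (fully open).
Only numpy, scipy, OpenCV 4.12 (cv2) and the standard library are available. Lean on these libraries where they do the work, as an engineer would, in place of code of your own. Each camera call takes 0.05 s, during which the arm holds its last target. There are 200 camera calls.

### The job

The pulse knob has come off the spice mill and lies on the worktop: pick it up, turn it so that the flat in its bore (the side its white line points to) matches the flat of the D-shaped spindle on the mill, push it down onto the spindle and then press it all the way down against the spring collar. Finish while holding it there: keep your grip on the knob and keep it pressed down. The knob is brittle, so grip it lightly (no more than 40 N of grip) and do not ram it onto the mill (keep the push under 25 N), and leave the jars, tub, dish, lid and scoop where they are.

Things in the scene. Friction and masses are not known exactly. Their poses are not given: they have to be found in the camera images.
- knob_mid (a point): centre of the loose black knob, on its axis, 24 mm above its underside; z up, x to the flat of its bore. Stands upright on the worktop, 48 mm tall: round skirt 56 mm across from 0 to 10 mm above the underside, then a straight grip bar, 54 mm long (along x), 30 mm wide (along y, parallel sides), from 10 to 48 mm. A white line on the bar's top and end points to +x. About 70 g, brittle
- knob_bore (a point): mouth of the knob's bore, centre of its underside (axes as the knob). The bore is D-shaped, 22 mm in diameter, 26 mm deep, open below only; its flat is 5 mm from the axis on the knob's +x side, where the white line points
- spindle: upright brass D-spindle on the mill's deck; origin on its axis at the deck's surface, 70 mm above the worktop; z up, x to its flat. 20 mm in diameter, flat 4 mm from the axis, 28 mm tall from the deck, last 3 mm tapered. It does not turn. The knob goes on only with its x along the spindle's x (within about 0.12 rad), else it stays standing on the spindle's tip
- collar_top (a point): centre of the top of the grey spring collar round the spindle, 60 mm across; 12 mm above the deck when up, 4 mm when fully down; the spindle stands 16 mm out of it when up. A red bar on it shows the side of the spindle's flat (its +x)
- collar (a joint): how far the spring collar is pressed down, m: 0 up, 0.008 at its lower stop. It takes about 3 N to start and 10 N to be fully down, and springs back up with the knob when let go. Fully down, the knob's underside is 4 mm above the deck
- mill: the spice mill, heavy and fixed: white base 230 mm (x) by 360 mm (y, from +90 to -270 mm), deck 70 mm above the worktop; origin on the worktop straight below the spindle. The steel drum with hopper, 150 mm across, its top 290 mm over the worktop, stands 185 mm from the spindle towards the mill's -y
- jar_a: glass spice jar, 70 mm diameter, 120 mm tall; origin at the underside; leave alone
- jar_b: terracotta-coloured spice jar, 60 mm diameter, 100 mm tall; origin at the underside; leave alone
- tub: yellow tub with blue lid, 81 x 106 x 54 mm tall; origin at the underside; leave alone
- dish: steel bowl, 100 mm diameter, 40 mm tall; origin at the underside; leave alone
- jar_lid: brass jar lid, 66 mm diameter, 13 mm thick, lying; origin at the underside; leave alone
- scoop: measuring scoop, wooden handle and round steel bowl, 170 mm long, lying along its x; origin under it; leave alone
There are look-alikes about, which are no part of the job. Of the things shaped like the part that bears knob_mid, the black one is meant.

How it is judged:
By the outcome, as a careful person would: the job done as asked, in the order asked, and still so for the second after the job is handed in, while the arm keeps its last pose, push and grip.
It also fails if it takes over 45 s, if anything falls off the work surface, if the arm or the gripper's body presses on something with over 40 N, if the wrist force passes 120 N, or if a joint passes its speed limit or range.

## Working session

There is one attempt and no reset: what is moved stays moved. The work goes in short steps, each a Python script; the robot and the scene stay as the last script left them, time stands still between calls to the robot, and variables do not carry over. Pictures are saved under pics/ and viewed, about 8 in all and at most 12, crops included, and the job is handed in when it is done.

```bash
mkdir -p pics; ls; cat > h.py <<'E'
import numpy as np, cv2
from cell import bot
from scipy.spatial.transform import Rotation as R
def snap(cam,name):
    im=bot.camera(cam); cv2.imwrite('pics/'+name+'.png',im[:,:,::-1]); return im
def quat(r): q=r.as_quat(); return [q[3],q[0],q[1],q[2]]
def rot(q): return R.from_quat([q[1],q[2],q[3],q[0]])
def cam_pose(cam,pos=None,q=None):
    c=bot.calibration(cam)
    if cam!='wrist': T=np.linalg.inv(np.array(c['extrinsics']))
    else:
        W=np.eye(4);W[:3,:3]=rot(q).as_matrix();W[:3,3]=pos
        T=W@np.array(c['hand_eye'])
    return T,np.array(c['mtx']),c['k1']
def unproj(cam,px,z,pos=None,q=None):
    T,K,k1=cam_pose(cam,pos,q)
    u=cv2.undistortPoints(np.array([[px]],float),K,np.array([k1,0,0,0.]))[0,0]
    d=T[:3,:3]@np.array([u[0],u[1],1]); o=T[:3,3]
    return o+d*(z-o[2])/d[2]
def proj(cam,P,pos=None,q=None):
    T,K,k1=cam_pose(cam,pos,q); E=np.linalg.inv(T)
    return cv2.projectPoints(np.array(P,float).reshape(-1,3),cv2.Rodrigues(E[:3,:3])[0],E[:3,3],K,np.array([k1,0,0,0.]))[0][:,0]
E
python3 - <<'E'
from h import *
a=snap('top','top0'); b=snap('scene','scene0')
for c in('top','scene'):
  for t in('knob_mid','spindle','mill','collar_top'): print(c,t,[(np.round(d['bbox']),round(d['confidence'],2)) for d in bot.search_frame(c,t)])
print(bot.read_tool_rot(),bot.calibration('wrist'), cam_pose('top')[0][:3,3])
E
```

```text
pics
top knob_mid [(array([194., 277.,  30.,  22.]), 0.97), (array([230., 236.,  26.,  24.]), 0.89), (array([273., 213.,  27.,  27.]), 0.75), (array([306., 251.,  28.,  27.]), 0.64)]
top spindle []
top mill [(array([345., 130., 215., 131.]), 0.68)]
top collar_top [(array([387., 188.,  25.,  27.]), 0.7), (array([135., 277.,  39.,  36.]), 0.45)]
scene knob_mid [(array([302., 210.,  22.,  24.]), 0.9), (array([252., 190.,  19.,  22.]), 0.83), (array([337., 196.,  24.,  26.]), 0.82)]
scene spindle [(array([166., 188.,  24.,  16.]), 0.54)]
scene mill [(array([ 73., 110., 149., 139.]), 0.82), (array([294., 262.,  55.,  49.]), 0.48)]
scene collar_top [(array([168., 190.,  20.,  13.]), 0.63)]
[ 0.58876458 -0.58872996  0.39166728 -0.39159935] {'mtx': array([[296.83947475,   0.        , 284.72072752],
       [  0.        , 296.83947475, 210.97084597],
       [  0.        ,   0.        ,   1.        ]]), 'k1': -0.025993970620498904, 'hand_eye': array([[ 9.99999856e-01,  3.77542872e-04, -3.80956825e-04,
        -1.04950561e-03],
       [ 4.79761691e-04, -3.12111053e-01,  9.50045504e-01,
        -1.43755523e-01],
       [ 2.39782073e-04, -9.50045551e-01, -3.12111189e-01,
         8.10581748e-02],
       [ 0.00000000e+00,  0.00000000e+00,  0.00000000e+00,
         1.00000000e+00]])} [0.53345849 0.1796601  0.91672942]
```

View pics/top0.png

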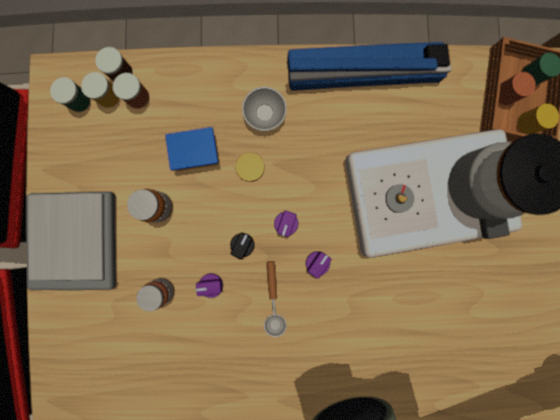

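View pics/scene0.png

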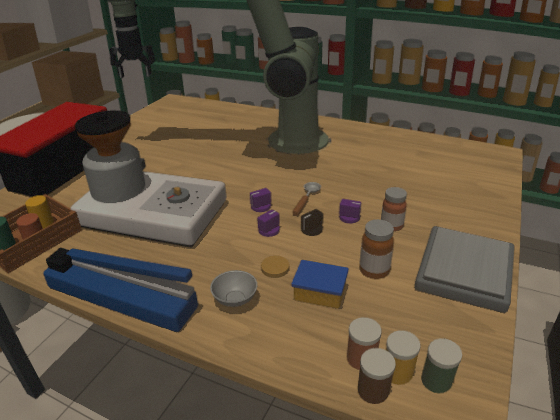

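The black knob is at about (242,246) in the top view, with its line pointing up and to the right. The spindle is at about (401,198), with its red bar pointing up. The other three knobs are purple look-alikes. I'll take a wrist close-up of both.

```bash
cat >> h.py <<'E'
def down(a): # jaw axis x_tool at world angle a, fingers down
    return R.from_matrix(np.array([[np.cos(a),0,-np.sin(a)],[np.sin(a),0,np.cos(a)],[0,-1,0]]))
E
python3 - <<'E'
from h import *
k=unproj('top',(242,246),0.04); s=unproj('top',(401,199),0.09)
ka=unproj('top',(238,254),0.048); kb=unproj('top',(247,236),0.048); sa=unproj('top',(404,187),0.082)
ks=unproj('scene',(312,222),0.03); ss=unproj('scene',(177,195),0.085)
print(k,ks,s,ss,'angles',np.arctan2(*(kb-ka)[[1,0]]),np.arctan2(*(sa-s)[[1,0]]))
print([np.round(unproj('top',p,0.04),3) for p in((286,224),(317,264),(209,286),(272,280))])
ang=np.arctan2(*(kb-ka)[[1,0]])
for da in(np.pi/2,-np.pi/2):
    q=quat(down(ang+da)); print(da,bot.solve_ik([k[0],k[1],0.15],q))
    q=quat(down(np.arctan2(*(sa-s)[[1,0]])+da)); print(da,bot.solve_ik([s[0],s[1],0.23],q))
E
```

```text
[0.48264626 0.24113689 0.04      ] [0.49154323 0.24745153 0.03      ] [ 0.57533133 -0.09367249  0.09      ] [ 0.58800832 -0.08836744  0.085     ] angles -0.4832881250887552 -0.3723018088881935
[array([0.528, 0.145, 0.04 ]), array([0.44 , 0.079, 0.04 ]), array([0.397, 0.314, 0.04 ]), array([0.408, 0.178, 0.04 ])]
1.5707963267948966 [ 0.32649759  0.37591208 -0.34189694  0.85298731  0.          0.80978571]
1.5707963267948966 [-0.28800027  0.38803754 -0.10503891  1.07771988  0.          0.08430154]
-1.5707963267948966 [ 0.32649759  0.37591208 -0.34189694  0.85298731  0.         -2.33180694]
-1.5707963267948966 [-0.28800027  0.38803754 -0.10503891  1.07771988  0.         -3.05729111]
```

```bash
python3 - <<'E'
from h import *
p=bot.read_position(); 
bot.move_linear([p[0],p[1],0.42],speed=0.3)
q=quat(down(-0.37+np.pi/2))
bot.move_pose([0.58,-0.092,0.42],q)
bot.move_linear([0.58,-0.092,0.22],speed=0.3)
bot.wait(0.2)
P=bot.read_position();Q=bot.read_tool_rot(); im=snap('wrist','w_sp'); np.savez('sp.npz',P=P,Q=Q)
print(P,Q,q)
for t in('collar_top','spindle'): print(t,[(np.round(d['bbox']),round(d['confidence'],2)) for d in bot.search_frame('wrist',t)])
bot.move_pose([0.487,0.244,0.20],quat(down(-0.48+np.pi/2)))
bot.move_linear([0.487,0.244,0.15],speed=0.3)
bot.wait(0.2)
P=bot.read_position();Q=bot.read_tool_rot(); im=snap('wrist','w_kn'); np.savez('kn.npz',P=P,Q=Q)
print([(np.round(d['bbox']),round(d['confidence'],2)) for d in bot.search_frame('wrist','knob_mid')])
print(P,bot.read_clock(),bot.read_ft_force())
E
```

```text
[ 0.58122752 -0.09244638  0.22201454] [-0.58247846  0.5844739   0.40025494 -0.398629  ] [np.float64(-0.5834413920791364), np.float64(0.5834413920791364), np.float64(0.39949485855109507), np.float64(-0.39949485855109507)]
collar_top [(array([247., 164.,  64.,  59.]), 0.96)]
spindle [(array([252., 166.,  56.,  58.]), 0.72), (array([247., 164.,  65.,  62.]), 0.17)]
[(array([ 78., 203.,  66.,  68.]), 0.95), (array([271.,  27.,  71.,  76.]), 0.88), (array([255., 167.,  53.,  68.]), 0.82), (array([197., 244.,  49.,  69.]), 0.78), (array([ 79.,  19., 133., 180.]), 0.73), (array([421., 266., 108., 122.]), 0.36)]
[0.48841382 0.24407446 0.15175787] 6.375 [ 0.1083355  -0.39942192  1.16168041]
```

View pics/w_sp.png

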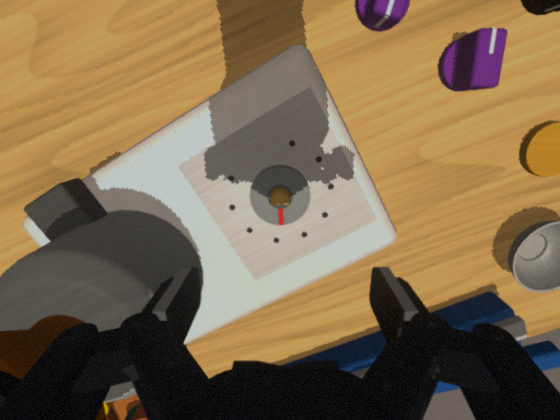

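View pics/w_kn.png

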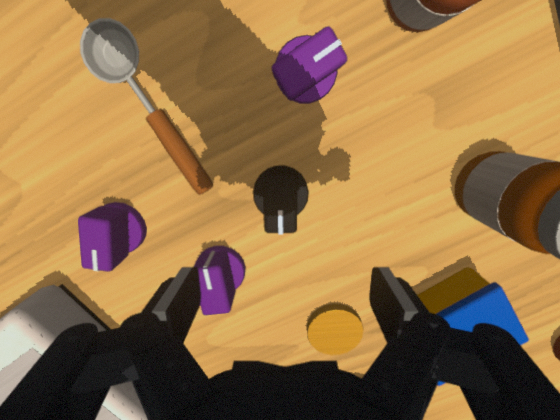

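Spindle (wrist view): collar centre near (280,194), with the red bar running to (281,222). Knob: skirt centre near (281,193), with the white line at (281,222). I'll overlay models on enlarged crops to refine both poses.

```bash
cat > ov.py <<'E'
from h import *
def rectpts(x0,x1,y0,y1,z): return [(x0,y0,z),(x1,y0,z),(x1,y1,z),(x0,y1,z)]
def circ(r,z): t=np.linspace(0,2*np.pi,60); return np.c_[r*np.cos(t),r*np.sin(t),0*t+z]
def dcirc(r,f,z):
    c=circ(r,z); c[:,0]=np.minimum(c[:,0],f); return c
def overlay(img,cam,pose,x,y,z0,a,shapes,box,S=6):
    c,r,w,h=box; im=cv2.imread(img)[r:r+h,c:c+w]; im=cv2.resize(im,None,fx=S,fy=S,interpolation=cv2.INTER_CUBIC)
    im=cv2.convertScaleAbs(im,alpha=1.6,beta=20); raw=im.copy()
    M=R.from_euler('z',a).as_matrix()
    for s,col in shapes:
        P=np.array(s)@M.T+[x,y,z0]; uv=(proj(cam,P,*pose)-[c,r]+0.5)*S
        cv2.polylines(im,[np.round(uv).astype(int)],True,col,1)
    return np.hstack([raw,im])
KN=[(rectpts(-.027,.027,-.015,.015,.048),(0,255,0)),(circ(.028,0),(255,255,0)),(rectpts(.0,.027,0,0,.048),(0,0,255))]
SP=[(circ(.03,.082),(255,255,0)),(dcirc(.01,.004,.098),(0,255,0)),([(.01,0,.082),(.03,0,.082)],(255,0,255))]
E
cat > run.py <<'E'
from ov import *
k=np.load('kn.npz'); s=np.load('sp.npz')
kp=unproj('wrist',(281,193),0.007,k['P'],k['Q']); sp=unproj('wrist',(280,194.5),0.082,s['P'],s['Q'])
ke=unproj('wrist',(281,213),0.048,k['P'],k['Q']); se=unproj('wrist',(281,222),0.082,s['P'],s['Q'])
ka=np.arctan2(*(ke-kp)[[1,0]]); sa=np.arctan2(*(se-sp)[[1,0]]); print(kp,ka,sp,sa)
A=overlay('pics/w_kn.png','wrist',(k['P'],k['Q']),kp[0],kp[1],0,ka,KN,(245,155,66,66))
B=overlay('pics/w_sp.png','wrist',(s['P'],s['Q']),sp[0],sp[1],0,sa,SP,(245,158,66,33+33))
cv2.imwrite('pics/ov1.png',np.vstack([A,B])[:, :][::1]); im=np.vstack([A,B]); cv2.imwrite('pics/ov1.png',cv2.resize(im,(600,600)))
E
python3 run.py
```

```text
[0.48364406 0.24436485 0.007     ] -0.4305421644478828 [ 0.5765034 -0.093968   0.082    ] -0.3398088731252745
```

View pics/ov1.png

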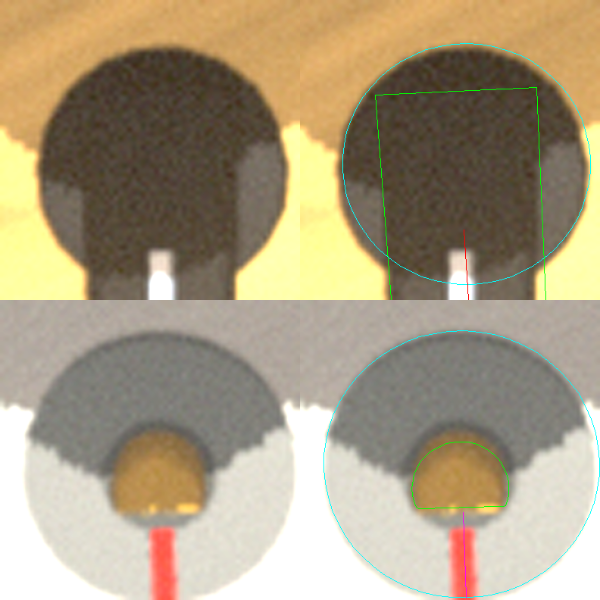

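```bash
cat > grasp.py <<'E'
from ov import *
k=np.load('kn.npz'); s=np.load('sp.npz')
kp=unproj('wrist',(280.6,193.5),0.007,k['P'],k['Q']); sp=unproj('wrist',(279.6,194.5),0.082,s['P'],s['Q'])
u=unproj('wrist',(280.4,235),0.048,k['P'],k['Q'])-unproj('wrist',(280.4,195),0.048,k['P'],k['Q']); ka=np.arctan2(u[1],u[0]); sa=-0.34
for n,d in(('k',k),('s',s)):
    X=rot(d['Q']).as_matrix(); print(n,X[:,1], 'toolx ang-pi/2',np.arctan2(X[1,0],X[0,0])-np.pi/2)
print(kp,ka,sp,sa); np.savez('est.npz',kp=kp,ka=ka,sp=sp,sa=sa)
def go(x,y,z,a,v=0.1,n=2):
    off=np.zeros(3); g=np.array([x,y,z])
    for i in range(n):
        bot.move_linear(list(g+off),speed=v,rotation=quat(down(a+np.pi/2))); bot.wait(0.1)
        off+=g-bot.read_position()
    print('at',bot.read_position(),g)
bot.set_gripper(0.75,35)
go(kp[0],kp[1],0.08,ka,0.15)
go(kp[0],kp[1],0.016,ka,0.1)
print(bot.read_ft_force(),bot.read_gripper_width())
bot.set_gripper(0.0,30); bot.wait(0.2)
print(bot.read_gripper_width(),bot.read_ft_force(),bot.read_position())
E
python3 grasp.py; python3 - <<'E'
from h import *
p=bot.read_position(); bot.move_linear([p[0],p[1],p[2]+0.135],speed=0.2); bot.wait(0.2)
P=bot.read_position();Q=bot.read_tool_rot();np.savez('held.npz',P=P,Q=Q)
im=snap('wrist','held'); print(bot.read_gripper_width(),bot.read_ft_force(),P,bot.read_clock())
E
```

```text
k [ 2.65218612e-03  8.63190594e-04 -9.99996110e-01] toolx ang-pi/2 -0.48063086339806427
s [ 0.00349153 -0.00102965 -0.99999337] toolx ang-pi/2 -0.3701784666461465
[0.48391693 0.24376772 0.007     ] -0.4849667768532176 [ 0.57636042 -0.09433649  0.082     ] -0.34
at [0.48304199 0.24344354 0.07918337] [0.48391693 0.24376772 0.08      ]
at [0.48330374 0.24354743 0.01545181] [0.48391693 0.24376772 0.016     ]
[-0.28493176  0.33547087 -0.18042448] 0.7480865207357192
0.3444463589341305 [ 0.02457288 -0.56697466  2.11886238] [0.48334419 0.24356961 0.0153504 ]
0.34345230123062215 [ 0.78004158  0.2069499  -0.01072518] [0.48240241 0.24321842 0.14892628] 10.6917
```

View pics/held.png

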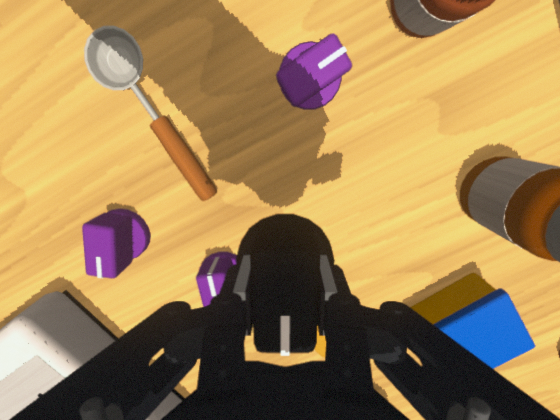

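Knob is held with its line toward image-bottom at (285,335), parallel to the tool axes. Next I'll check its offset in the hand, carry it over and descend with a force limit.

```bash
cat > place.py <<'E'
from ov import *
h=np.load('held.npz'); e=np.load('est.npz'); ka=float(e['ka']); sa=float(e['sa'])
c=h['P']+[e['kp'][0]-.48334,e['kp'][1]-.24357,0]; c[2]-=.0154
M=R.from_euler('z',ka).as_matrix()
for z in(0,.01):
    uv=proj('wrist',circ(.028,z)@M.T+c,h['P'],h['Q']); print('pred skirt top row',uv[:,1].min(),'cols',uv[:,0].min(),uv[:,0].max())
d=M.T@np.array([e['kp'][0]-.48334,e['kp'][1]-.24357,0]); o=R.from_euler('z',sa).as_matrix()@d
t=e['sp'][:2]-o[:2]; print('target TCP',t,o)
q=quat(down(sa+np.pi/2))
bot.move_pose([t[0],t[1],0.16],q); bot.wait(0.15)
off=np.array([t[0],t[1],.16])-bot.read_position()
off[2]=0
bot.move_linear([t[0]+off[0],t[1]+off[1],0.122],speed=0.08,rotation=q); bot.wait(0.2)
off[:2]+=t-bot.read_position()[:2]
bot.move_linear([t[0]+off[0],t[1]+off[1],0.122],speed=0.02,rotation=q); bot.wait(0.2)
X=rot(bot.read_tool_rot()).as_matrix(); print(bot.read_position(),np.arctan2(X[1,0],X[0,0])-np.pi/2,bot.read_ft_force())
r=bot.move_linear([t[0]+off[0],t[1]+off[1],0.097],speed=0.03,until_force=6)
print(r,bot.read_position(),bot.read_ft_force(),bot.read_moment(),bot.read_gripper_width(),bot.read_clock())
np.savez('off.npz',t=t,off=off)
snap('wrist','onsp')
E
python3 place.py
```

```text
pred skirt top row 211.9689229559335 cols 235.98847842446304 330.1889627958632
pred skirt top row 217.84366775383143 cols 233.1960107099033 332.73909604758387
target TCP [ 0.5758181  -0.09461548] [0.00054232 0.00027898 0.        ]
[ 0.57534865 -0.0945004   0.12204872] -0.3400116393858932 [-0.59976454 -0.20946761 -0.2484221 ]
False [ 0.57624333 -0.09506217  0.09730168] [ 4.49022519 -2.51675867 -0.90395447] [-0.62463632 -0.97324056  0.05286544] 0.34632173730328664 14.4167
```

TCP is at z = 0.0973, so the knob's underside is at about 0.082. That is well below the spindle tip at 0.098, so it is engaged and at the collar. I'll ease the lateral load and press in small steps.

```bash
cat > press.py <<'E'
from h import *
d=np.load('off.npz'); t=d['t']+d['off'][:2]+[0.001,-0.0005]
z=0.0965
while z>0.080:
    bot.move_linear([t[0],t[1],z],speed=0.02); bot.wait(0.1)
    f=bot.read_ft_force(); p=bot.read_position(); print(round(z,4),np.round(p,4),np.round(f,1),round(bot.read_gripper_width(),3))
    if f[2]>13: break
    z-=0.001
bot.wait(0.2); print(bot.read_position(),bot.read_ft_force(),bot.read_clock())
snap('wrist','pressed'); snap('scene','pressed_s')
a=cv2.imread('pics/pressed.png'); b=cv2.imread('pics/pressed_s.png')[120:270,80:280]
cv2.imwrite('pics/pr.png',np.hstack([a[120:420,140:430],cv2.resize(b,(400,300))]))
E
python3 press.py
```

```text
0.0965 [ 0.5763 -0.095   0.0967] [ 0.7 -1.9  3.2] 0.349
0.0955 [ 0.5763 -0.095   0.0956] [ 1.5 -2.3  4.8] 0.347
0.0945 [ 0.5763 -0.0951  0.0946] [ 1.4 -1.8  5.5] 0.348
0.0935 [ 0.5763 -0.095   0.0936] [ 0.2 -3.   4.6] 0.345
0.0925 [ 0.5763 -0.0951  0.0927] [ 0.6 -1.7  5.6] 0.351
0.0915 [ 0.5763 -0.0951  0.0917] [ 0.5 -2.6  6.6] 0.345
0.0905 [ 0.5763 -0.0951  0.0909] [ 0.6 -1.4  6.1] 0.348
0.0895 [ 0.5763 -0.0951  0.0899] [-0.  -2.5  7. ] 0.347
0.0885 [ 0.5764 -0.0951  0.0893] [-0.5 -1.6 10.4] 0.346
0.0875 [ 0.5764 -0.0951  0.0893] [-2.9 -0.2 17.1] 0.346
[ 0.57640163 -0.09506209  0.08927629] [-3.49923603 -1.76879032 16.44189931] 18.1667
```

View pics/pr.png

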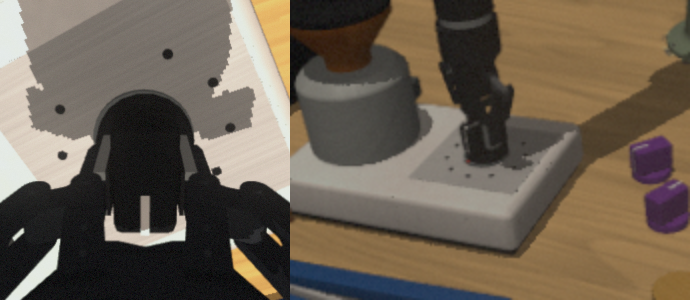

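The picture shows the knob sitting flush over the collar. Force followed the spring ramp, then hit a hard stop at TCP z = 0.0893 against 0.0894 expected. Push is steady at about 16 N, so I'm handing in.

```bash
python3 - <<'E'
from cell import bot
bot.wait(0.3); print(bot.read_ft_force(),bot.read_position(),bot.read_gripper_width(),bot.read_clock()); bot.close_job()
E
```

```text
[-3.58147934 -1.15241786 17.07441968] [ 0.57640891 -0.09508222  0.08926245] 0.34648276807555245 18.5667
the job is handed in; nothing more can be done
```

The black knob is on the spindle and pressed all the way down. I handed the job in at 18.6 s, still gripping and pressing it.

- **Grip and alignment:** I gripped the knob at 30 N and turned it so its white line matched the red bar. The angle was set to −0.34 rad; the images put the bar between −0.34 and −0.37, inside the 0.12 rad tolerance.
- **Fit:** the knob slid past the spindle tip to the collar with no vertical resistance. There was a side force of about 5 N on entry, which I eased with a sideways shift of about 1 mm.
- **Press:** the force followed the collar's spring to about 7 N, then rose sharply at the hard stop. TCP height there was 0.0893 m, against 0.0894 m expected with the collar fully down.
- **Last checks:** the push was a steady 17 N or so, under the 25 N limit. A side force of about 4 N remained, and the grip width had not changed. The last pictures show the knob flush over the collar.
- **Not checked:** I did not re-measure the jars, tub, dish, lid and scoop. The readings gave no sign of unexpected contact.

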